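Weigh two plugs and seat the heavier

ROBOT

A 6-joint arm with a two-finger parallel gripper is mounted at the origin on a cart in front of the work surface, level with it; the furniture and walls round the work are solid. World frame = base frame: x ahead of the robot, y to its left, z up, the work surface at z = 0. Lengths are in mm, angles in rad, forces in N, time in s.
With the tool pointing down it reaches from about 275 to 1000 mm from the base axis. Payload 8.4 kg.
Tool frame: the origin (TCP) lies midway between the tips of the shut fingers; the grasp point (between the pads) lies 19 mm behind it; z points along the fingers, y is the line along which they close (so a half turn about z gives the same grasp; the last joint's range is limited). The gripper opens to 85 mm and grips with 20 to 120 N. Pads are 22 mm wide; open, the fingers measure 114 mm over their backs; the gripper's body (76 mm by 85 mm) begins 54 mm behind the grasp point. The pads swing forward as they close: fully open they stand 13 mm farther back than shut.
Start: joints at [-1.172, 0.353, 1.633, -0, 1.155, -0.002], TCP at [243.846, -575.471, 231.281] pointing down, gripper open.
Joint ranges: [-2.63, 2.63], [-0.92, 2.1], [0.06, 2.66], [-1.3, 4.44], [0, 2.69], [-3.02, 3.02]. Speed limits (rad/s): [2.22, 2.22, 2.79, 3.14, 3.14, 3.14].

INTERFACE

Orientations are given as [roll, pitch, yaw] about the fixed x, y, z axes, in that order (R = Rz(yaw) Ry(pitch) Rx(roll)).
In Python, from rig import * gives the robot as it stands.
- The arm moves only by the shell command python3 -m jog 'ROWS' [FORCE]. ROWS is JSON, a list of rows, each an object of numbers: "x", "y", "z": the shift along the tool's x, y, z in cm; "spin": the turn about the tool's z in rad; "grip": the closure, from 0 (fully open) to 1 (shut). In form: [{"x": .., "y": .., "z": .., "spin": .., "grip": ..}, ...]. A call has 1 to 20 rows; each row shifts and turns the commanded pose from where the row before left it, along the tool's axes as they then stand; what a row does not reach is not made up. A row lasts 1/12 s, in which the tool goes at most 41.7 mm and 7.16 degrees, less where a joint would pass 70% of its speed; a pose out of reach is approached as far as the arm can. A call with a gripper value outside its range is refused whole. The fingers move at their own pace and stop on an object; FORCE is the grip in N (left out, the last holds). Time passes only in rows, so rows that do not move let the fingers close. It gives the time, the measured TCP pose, the force, the opening and the grip force at its end, in the units of the state.
- sense(): the state, without advancing time (a new reading comes with each control period).
- grab_frame(name): name is "side" or "top"; returns a dict with "pixels" (384x512x3 uint8, blue, green, red), "camera_matrix" (3x3 intrinsics, pixels), "k1" (the pictures are not rectified: a ray, as slopes to the right and down, at radius r is drawn at 1 + k1 r^2 times it, then the intrinsics apply), "rvec" (rotation vector, rad) and "tvec" (3), from world to camera coordinates, as OpenCV has them. Camera axes: x right, y down, z forward; pixel columns grow to the right and rows downward; lengths in mm; the calibration is good to about 2 mm. A picture is of the moment at which its call begins. There is no depth.
- sign_off(): hands the job in; it is judged then, once.
The state is a dict: "clock": time; "qpos": joint angles; "qvel": joint speeds; "joint_efforts": joint torques, N m; "eef_pos": TCP position; "tcp_rot": TCP orientation; "contact_force": force on the tool from outside, world axes, zero at the start; "wrist_torque": the same for the moment, N m; "opening": opening from 0.0 (shut) to 1.0 (fully open); "grasp_force": force on a finger pad.
Only numpy, scipy, OpenCV 4.12 (cv2) and the standard library are available. Lean on these libraries where they do the work, as an engineer would, in place of code of your own. Each camera call takes 0.05 s, during which the arm holds its last target. There are 200 camera calls.

TASK

Set the two look-alike plugs upright on opposite pans of the pivot balance and let go, so that one pan drops. Take the plug from the pan that dropped straight off the balance, leaving the other on its pan, and gently feel out the bore in the sprung ballast shoe with it and seat it fully home there, flange down on the plate, without ever bearing hard on the shoe. Leave the other things on the table where they are.

Things in the scene. Friction and masses are not known exactly. Their poses are not given: they have to be found in the camera images.
- plug_a: one of two look-alike turned steel plugs (0.09 to 0.24 kg; which is heavier neither shows nor follows from the name), standing on its nose. Origin: centre of the underside, z up. From there up: nose 26 mm across, tapering out over 5 mm to a shank 30 mm across up to 22 mm; flange 38 mm across up to 27 mm; round grip knob 24 mm across up to 53 mm (take it there, from above)
- plug_b: one of two look-alike turned steel plugs (0.09 to 0.24 kg; which is heavier neither shows nor follows from the name), standing on its nose. Origin: centre of the underside, z up. From there up: nose 26 mm across, tapering out over 5 mm to a shank 30 mm across up to 22 mm; flange 38 mm across up to 27 mm; round grip knob 24 mm across up to 53 mm (take it there, from above)
- balance: fixed foot of the pivot balance: dark wood base 85x120x12 mm with two steel uprights to z = 0.100 m at its middle, the beam passing between and the pans standing on its ends. Origin: centre of the underside; y points along the beam to the left pan. The pans lie 110 mm either side of the pivot
- pan_left (a point): centre of the floor of the balance's left pan (+y side of the balance), a round dish 40 mm wide inside and 45 mm outside, its rim 5 mm above this floor point. Floor at z = 0.074 with the beam level, 11 mm lower or higher with the beam on its stops
- pan_right (a point): centre of the floor of the balance's right pan (-y side of the balance), a round dish 40 mm wide inside and 45 mm outside, its rim 5 mm above this floor point. Floor at z = 0.074 with the beam level, 11 mm lower or higher with the beam on its stops
- beam (a joint): tilt of the balance beam in rad: 0 level; positive = the right pan is down (left pan up), negative = the left pan is down; stops at +-0.10. It swings freely; empty it levels itself weakly, loaded it always falls over to one stop
- deck: wooden frame, 78x200x26 mm, of the ballast shoe's sprung deck. Origin: on its centre line, at the frame's underside, 20 mm above the table when unloaded; y along the long side, z up. Frame and plate give way downward about 1 mm per newton of load, 8 mm at most, then are solid. A plug fully home has its flange on the plate and its underside 2 mm above this origin
- plate_mid (a point): point on the shoe's centre line, mid-length, level with the top of the aluminium plate lying in the frame (24 mm above the deck's origin, 2 mm below the frame's top edge); axes as the deck's. It moves with the deck, not with the plate's sliding. The plug's nose can slide on the plate up to 27 mm either side of this point along y
- shoe_base: fixed wooden foot of the ballast shoe, 84x206x10 mm. The plate above it, 50x132 mm, has one round through bore, 33 mm across, on the centre line (x = 0). The plate slides along y against about 5 N of drag, and the bore may be anywhere within 26 mm either side of the middle: its place is not measured, find it by sight or feel (a nose slid along lightly drops in)
- hinge_b: loose steel butt hinge, 61x63x6 mm, lying flat, in front of the plugs
- masking_roll: loose roll of masking tape, 96 mm across, 24 mm high, behind the balance
- pencil_flat: loose flat carpenter's pencil, 168 mm long, lying in front of the plugs
- offcut_6: loose wood offcut, 30x60x30 mm, near the left pan
- spring_clamp_a: loose black spring clamp, 129 mm long, behind the balance to the right
Not all that is in view belongs to the job. Leave any green or pink look-alike of the plug_b alone.

How it is judged:
By the outcome, as a careful person would: the job done as asked, in the order asked, and still so for the second after the job is handed in, with the robot touching nothing.
It also fails if it takes over 67 s, if anything falls off the work surface, if the arm or the gripper's body presses on something with over 40 N, if the wrist force passes 120 N, or if a joint passes its speed limit or range.

## Working session

There is one attempt and no reset: what is moved stays moved. The work goes in short steps, Python scripts to look and compute and a shell command to move; the robot and the scene stay as the last step left them, time stands still between calls to the robot, and variables do not carry over. Pictures are saved under pics/ and viewed, at most 10 in all, crops included, and the job is handed in when it is done.

```bash
mkdir -p pics; ls; cat > h.py <<'E'
from rig import *
import cv2, numpy as np
def ray(f,u,v):
    K=np.array(f["camera_matrix"],float);k=f["k1"]
    d=np.array([(u-K[0,2])/K[0,0],(v-K[1,2])/K[1,1]]);s=d.copy()
    for _ in range(30): s=d/(1+k*(s@s))
    R=cv2.Rodrigues(np.array(f["rvec"],float))[0]
    t=np.array(f["tvec"],float).ravel()
    return -R.T@t, R.T@np.array([s[0],s[1],1])
def onz(f,u,v,z):
    c,d=ray(f,u,v); return c+d*(z-c[2])/d[2]
def proj(f,p):
    R=cv2.Rodrigues(np.array(f["rvec"],float))[0]
    q=R@np.array(p,float)+np.array(f["tvec"],float).ravel()
    s=q[:2]/q[2]; s=s*(1+f["k1"]*(s@s)); K=np.array(f["camera_matrix"])
    return K[0,0]*s[0]+K[0,2],K[1,1]*s[1]+K[1,2]
E
python3 - <<'E'
from h import *
import pickle
F={n:grab_frame(n) for n in("top","side")}
pickle.dump(F,open("f0.pkl","wb"))
for n in F:
    cv2.imwrite(f"pics/{n}0.png",cv2.resize(F[n]["pixels"],(800,600),interpolation=cv2.INTER_CUBIC)); print(n,ray(F[n],256,192),F[n]["k1"],F[n]["camera_matrix"])
print(sense())
E
```

```text
pics
top (array([ 3.41347009e+02, -5.78906000e-01,  1.28508214e+03]), array([ 0.12571974,  0.00253581, -0.99211678])) -0.11716652201464854 [[412.54504022   0.         252.18227517]
 [  0.         412.54504022 190.06732166]
 [  0.           0.           1.        ]]
side (array([-407.90330677, -594.37421738,  678.21686573]), array([ 0.72020966,  0.4894313 , -0.49168692])) 0.007931132748160687 [[443.89126562   0.         256.42826522]
 [  0.         443.89126562 192.09395976]
 [  0.           0.           1.        ]]
{'clock': 0.1, 'qpos': array([-1.17242064e+00,  3.53648928e-01,  1.63406504e+00, -2.70245403e-05,
        1.15519893e+00, -2.38264042e-03]), 'qvel': array([ 5.19840191e-04, -1.29804216e-03, -7.65136880e-04, -8.57487508e-05,
        1.21270392e-03, -8.37660057e-04]), 'joint_efforts': array([-7.83305059e-04, -6.06358910e+01, -3.42818105e+01, -8.45603950e-05,
        3.91529786e-03, -1.64836098e-05]), 'eef_pos': array([ 243.65650032, -575.07681392,  230.59075401]), 'tcp_rot': array([-3.14027235e+00,  2.15639223e-05,  4.00769269e-01]), 'contact_force': array([-0.01308932,  1.10451522,  0.07944251]), 'wrist_torque': array([-0.05407023,  0.05571246,  0.04038864]), 'grasp_force': 0.0, 'opening': 0.9967129688076021}
```

View pics/top0.png

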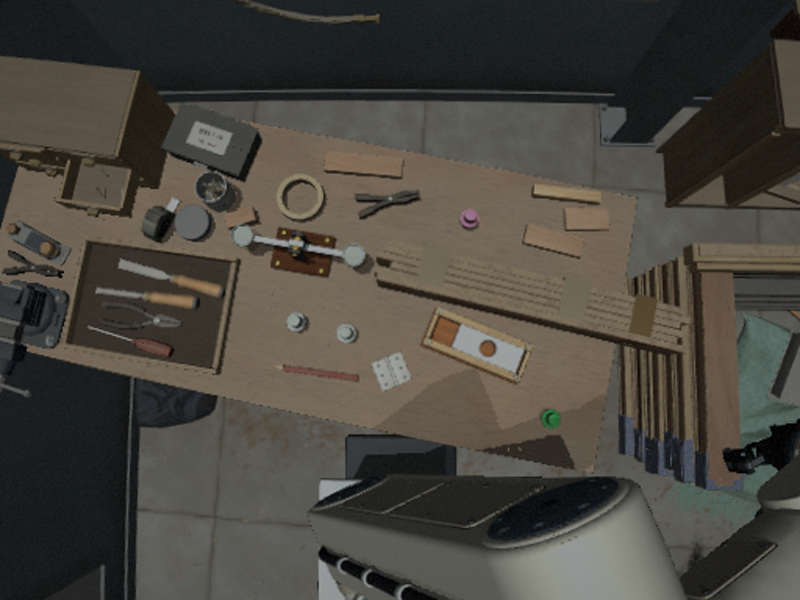

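View pics/side0.png

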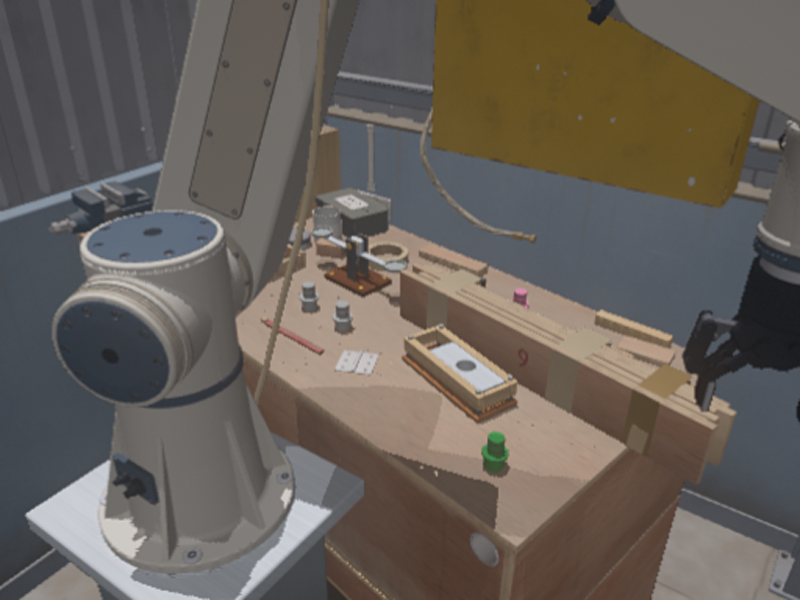

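Top view (800×600 px): candidates are the steel plugs at (296,322) and (346,333), the pink look-alike at (469,217) and the green one at (551,418). The two steel ones are the plugs. The pans are at (243,236) and (355,257), and the shoe is at (476,345) with a dark bore at (487,348). In the side view a tall stack of battens stands behind the shoe. Next is a close crop with measurements.

```bash
python3 - <<'E'
from h import *
import pickle
F=pickle.load(open("f0.pkl","rb")); T=F["top"]; S=F["side"]
a=T["pixels"][135:255,140:350]; cv2.imwrite("pics/c1.png",cv2.resize(a,None,fx=3.8,fy=3.8,interpolation=cv2.INTER_CUBIC))
b=S["pixels"][140:275,165:345]; cv2.imwrite("pics/c2.png",cv2.resize(b,None,fx=4.4,fy=4.4,interpolation=cv2.INTER_CUBIC))
E
```

```text
(no output)
```

View pics/c1.png

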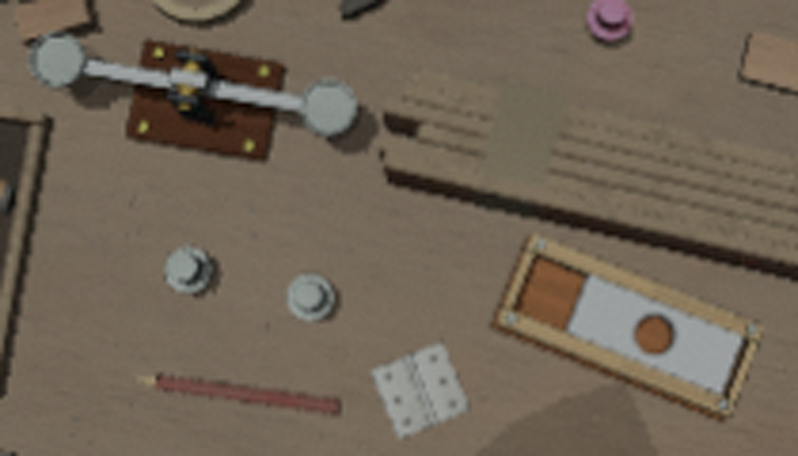

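View pics/c2.png

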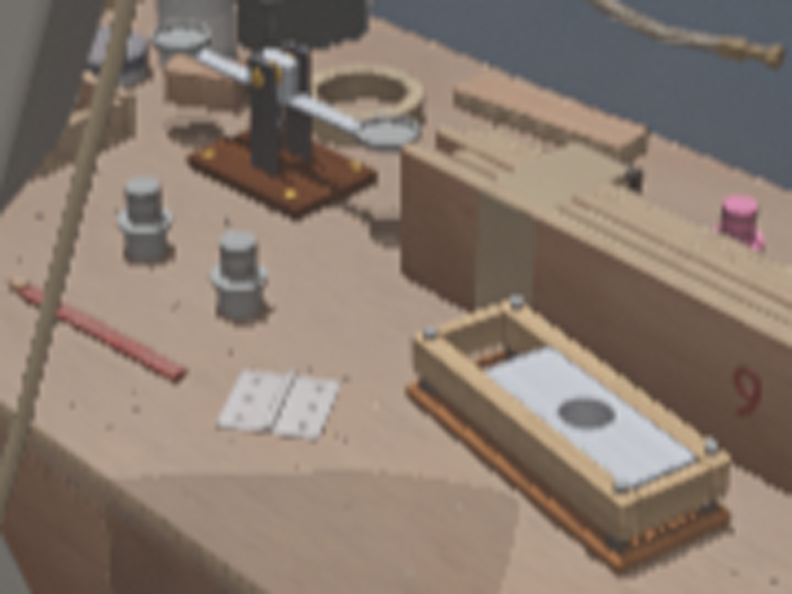

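Both crops confirm it: the grey plugs are at c1 (189,270) and (312,297), the pans at (59,61) and (328,108), and the bore shows as a round brown hole at (654,334). I'll measure these with masks.

```bash
python3 - <<'E'
from h import *
import pickle
F=pickle.load(open("f0.pkl","rb")); 
def blob(f,win,test,k=8):
    x0,y0,x1,y1=win
    im=cv2.resize(f["pixels"][y0:y1,x0:x1],None,fx=k,fy=k,interpolation=cv2.INTER_CUBIC)
    m=test(cv2.cvtColor(im,cv2.COLOR_BGR2HSV)).astype(np.uint8)*255
    m=cv2.morphologyEx(m,cv2.MORPH_OPEN,np.ones((9,9)))
    c=max(cv2.findContours(m,0,2)[0],key=cv2.contourArea)
    c=cv2.convexHull(c)
    (ex,ey),ax,an=cv2.fitEllipse(c); s=lambda v,o:(v+.5)/k-.5+o
    return s(ex,x0),s(ey,y0),np.array(ax)/k
def c1(x,y): return (x+.5)/3.8-.5+140,(y+.5)/3.8-.5+135
T=F["top"];S=F["side"]
g=lambda h:(h[...,1]<70)&(h[...,2]>70)
for n,(x,y),z in (("P1",(189,270),27),("P2",(312,297),27),("L",(59,61),79),("R",(328,108),79)):
    u,v=c1(x,y);u,v=int(u),int(v)
    for sm in (50,70):
        r=blob(T,(u-14,v-14,u+15,v+15),lambda h:(h[...,1]<sm)&(h[...,2]>60)); print(n,sm,r,onz(T,r[0],r[1],z).round(1), "man",onz(T,*c1(x,y),z).round(1))
r=blob(T,(300,210,325,234),lambda h:h[...,1]>90); print("bore",r,onz(T,r[0],r[1],44).round(1))
# frame top corners (screws) z=46 -> outer frame corners
for p in ((541,245),(754,327),(722,404),(511,317)): print("screw",onz(T,*c1(*p),46).round(1))
for p in ((532,233),(763,323),(727,417),(496,324)): print("outer",onz(T,*c1(*p),46).round(1))
for p in ((158,52),(264,70),(249,146),(142,127)): print("base screw",onz(T,*c1(*p),12).round(1))
def c2(x,y): return (x+.5)/4.4-.5+165,(y+.5)/4.4-.5+140
for n,p,z in (("P1",(143,187),53),("P2",(238,240),53),("L",(183,37),79),("R",(388,132),79),("bore",(586,413),44)): print("side",n,onz(S,*c2(*p),z).round(1))
for p in ((517,302),(711,446),(622,488),(430,333)): print("side screw",onz(S,*c2(*p),46).round(1))
for p in((403,140),(403,275)): print("wall end", onz(S,*c2(*p),0 if p[1]>200 else 90).round(1))
for p in((390,172),(393,122),(386,115),(410,75)):print("wall top",onz(T,*c1(*p),90).round(1))
E
```

```text
P1 50 (188.97154808044434, 205.51204109191895, array([13.43284321, 13.66700554])) [457.4 208.4  27. ] man [456.9 207.2  27. ]Traceback (most recent call last):
  File "<stdin>", line 19, in <module>
  File "<stdin>", line 11, in blob
cv2.error: OpenCV(4.12.0) /io/opencv/modules/imgproc/src/shapedescr.cpp:361: error: (-201:Incorrect size of input array) There should be at least 5 points to fit the ellipse in function 'fitEllipseNoDirect'
```

```bash
cat > m.py <<'E'
from h import *
import pickle
F=pickle.load(open("f0.pkl","rb")); 
def blob(f,win,test,k=8):
    x0,y0,x1,y1=win
    im=cv2.resize(f["pixels"][y0:y1,x0:x1],None,fx=k,fy=k,interpolation=cv2.INTER_CUBIC)
    m=test(cv2.cvtColor(im,cv2.COLOR_BGR2HSV)).astype(np.uint8)*255
    m=cv2.morphologyEx(m,cv2.MORPH_OPEN,np.ones((9,9)))
    c=max(cv2.findContours(m,0,2)[0],key=cv2.contourArea)
    c=cv2.convexHull(c)
    (ex,ey),ax,an=cv2.fitEllipse(c); s=lambda v,o:(v+.5)/k-.5+o
    return s(ex,x0),s(ey,y0),np.array(ax)/k
def c1(x,y): return (x+.5)/3.8-.5+140,(y+.5)/3.8-.5+135
def c2(x,y): return (x+.5)/4.4-.5+165,(y+.5)/4.4-.5+140
E
python3 - <<'E'
from m import *
T=F["top"];S=F["side"]
for n,(x,y),z in (("P1",(189,270),27),("P2",(312,297),27),("L",(59,61),79),("R",(328,108),79)):
    u,v=c1(x,y);u,v=int(u),int(v)
    for sm in (35,50):
      try:
        r=blob(T,(u-10,v-10,u+11,v+11),lambda h:(h[...,1]<sm)&(h[...,2]>60)); print(n,sm,r[2].round(1),onz(T,r[0],r[1],z).round(1), "man",onz(T,*c1(x,y),z).round(1))
      except Exception as e: print(n,sm,"fail")
r=blob(T,(300,210,325,234),lambda h:h[...,1]>90); print("bore",r,onz(T,r[0],r[1],44).round(1))
for p in ((541,245),(754,327),(722,404),(511,317)): print("screw",onz(T,*c1(*p),46).round(1))
for p in ((532,233),(763,323),(727,417),(496,324)): print("outer",onz(T,*c1(*p),46).round(1))
for p in ((158,52),(264,70),(249,146),(142,127)): print("base screw",onz(T,*c1(*p),12).round(1))
for n,p,z in (("P1",(143,187),53),("P2",(238,240),53),("L",(183,37),79),("R",(388,132),79),("bore",(586,413),44)): print("side",n,onz(S,*c2(*p),z).round(1))
for p in ((517,302),(711,446),(622,488),(430,333)): print("side screw",onz(S,*c2(*p),46).round(1))
print("wall foot",onz(S,*c2(403,275),0).round(1))
for z in(70,90,110): print("wall top",z,onz(S,*c2(403,145),z).round(1),onz(T,*c1(390,172),z).round(1),onz(T,*c1(386,115),z).round(1),onz(T,*c1(410,75),z).round(1))
E
```

```text
P1 35 [12.8 13. ] [457.1 208.1  27. ] man [456.9 207.2  27. ]
P1 50 [13.4 13.7] [457.4 208.4  27. ] man [456.9 207.2  27. ]
P2 35 [12.9 13. ] [435.9 108.8  27. ] man [435.9 107.   27. ]
P2 50 [13.6 13.7] [435.9 109.   27. ] man [435.9 107.   27. ]
L 35 [15.1 19.5] [617.4 304.5  79. ] man [617.6 307.6  79. ]
L 50 [15.2 19.8] [617.6 305.1  79. ] man [617.6 307.6  79. ]
R 35 [15.3 19.8] [582.9  97.6  79. ] man [580.5  92.7  79. ]
R 50 [16.1 20. ] [582.9  97.9  79. ] man [580.5  92.7  79. ]
bore (311.6444549560547, 222.7135181427002, array([9.23057842, 9.62284565])) [ 406.7 -165.5   44. ]
screw [477.3 -76.1  46. ]
screw [ 413.  -245.1   46. ]
screw [ 352.2 -218.9   46. ]
screw [419.9 -52.4  46. ]
outer [486.8 -68.9  46. ]
outer [ 416.2 -252.4   46. ]
outer [ 342.1 -222.8   46. ]
outer [414.3 -40.5  46. ]
base screw [640.8 241.1  12. ]
base screw [625.7 151.8  12. ]
base screw [561.5 162.7  12. ]
base screw [577.  252.4  12. ]
side P1 [455.4 204.4  53. ]
side P2 [436.2 107.   53. ]
side L [618.4 304.9  79. ]
side R [577.3  87.7  79. ]
side bore [ 408.2 -167.4   44. ]
side screw [485.3 -74.   46. ]
side screw [ 417.9 -241.    46. ]
side screw [ 355.8 -219.4   46. ]
side screw [424.4 -49.9  46. ]
wall foot [535.3  45.4   0. ]
wall top 70 [581.7  78.2  70. ] [531.4  43.7  70. ] [576.9  47.4  70. ] [609.2  28.8  70. ]
wall top 90 [549.2  56.1  90. ] [528.3  43.   90. ] [573.   46.7  90. ] [604.8  28.4  90. ]
wall top 110 [516.6  34.  110. ] [525.2  42.3 110. ] [569.1  45.9 110. ] [600.4  27.9 110. ]
```

```bash
cat >> h.py <<'E'
def to(x,y,z,yaw=None):
    s=sense(); from scipy.spatial.transform import Rotation as Rn
    R=Rn.from_euler("xyz",s["tcp_rot"]).as_matrix()
    d=R.T@(np.array([x,y,z])-s["eef_pos"])/10
    print("t",round(s["clock"],2),"pos",s["eef_pos"].round(1),"rpy",s["tcp_rot"].round(3),"open",round(s["opening"],3),"F",s["contact_force"].round(1),"cm",d.round(2), "spin",None if yaw is None else round(s["tcp_rot"][2]-yaw,3))
E
python3 -m jog '[{"spin":0.1144,"grip":0.4},{"spin":0.1144,"grip":0.4},{"spin":0.1144,"grip":0.4},{"spin":0.1144,"grip":0.4},{"spin":0.1144,"grip":0.4}]' 40
python3 -m jog '[{"x":0.4,"y":-3.7},{"x":0.4,"y":-3.7},{"x":0.4,"y":-3.7},{"x":0.4,"y":-3.7},{"x":0.4,"y":-3.7},{"x":0.4,"y":-3.7},{"x":0.4,"y":-3.7},{"x":0.4,"y":-3.7},{"x":0.4,"y":-3.7},{"x":0.4,"y":-3.7},{"x":0.4,"y":-3.7},{"x":0.4,"y":-3.7},{"x":0.4,"y":-3.7},{"x":0.4,"y":-3.7},{"x":0.4,"y":-3.7},{"x":0.4,"y":-3.7},{"x":0.4,"y":-3.7}]'
python3 -c "
from h import *
to(436,107.8,100,-.171)"
```

```text
t 0.1 pos [ 243.7 -575.1  230.6] rpy [-3.14   0.     0.401] open 0.997 F [-0.   1.1  0.1] cm [ 44.35 -55.36  13.13] spin 0.572schema error: expected keys x, y, z, spin, grip
schema error: expected keys x, y, z, spin, grip
```

```bash

python3 -m jog '[{"x":0,"y":0,"z":0,"spin":0.1144,"grip":0.4},{"x":0,"y":0,"z":0,"spin":0.1144,"grip":0.4},{"x":0,"y":0,"z":0,"spin":0.1144,"grip":0.4},{"x":0,"y":0,"z":0,"spin":0.1144,"grip":0.4},{"x":0,"y":0,"z":0,"spin":0.1144,"grip":0.4}]' 40
python3 -m jog '[{"x":0.4,"y":-3.7,"z":0,"spin":0,"grip":0.4},{"x":0.4,"y":-3.7,"z":0,"spin":0,"grip":0.4},{"x":0.4,"y":-3.7,"z":0,"spin":0,"grip":0.4},{"x":0.4,"y":-3.7,"z":0,"spin":0,"grip":0.4},{"x":0.4,"y":-3.7,"z":0,"spin":0,"grip":0.4},{"x":0.4,"y":-3.7,"z":0,"spin":0,"grip":0.4},{"x":0.4,"y":-3.7,"z":0,"spin":0,"grip":0.4},{"x":0.4,"y":-3.7,"z":0,"spin":0,"grip":0.4},{"x":0.4,"y":-3.7,"z":0,"spin":0,"grip":0.4},{"x":0.4,"y":-3.7,"z":0,"spin":0,"grip":0.4},{"x":0.4,"y":-3.7,"z":0,"spin":0,"grip":0.4},{"x":0.4,"y":-3.7,"z":0,"spin":0,"grip":0.4},{"x":0.4,"y":-3.7,"z":0,"spin":0,"grip":0.4},{"x":0.4,"y":-3.7,"z":0,"spin":0,"grip":0.4},{"x":0.4,"y":-3.7,"z":0,"spin":0,"grip":0.4},{"x":0.4,"y":-3.7,"z":0,"spin":0,"grip":0.4},{"x":0.4,"y":-3.7,"z":0,"spin":0,"grip":0.4}]'
python3 -c "
from h import *
to(436,107.8,100,-.171)"
```

```text
clock: 0.52
eef_pos: [243.7, -575.2, 230.8]
tcp_rot: [-3.141, 0.0, -0.177]
contact_force: [-0.5, -0.4, -0.4]
opening: 0.602
grasp_force: 0.0
clock: 1.93
eef_pos: [417.9, 34.7, 231.3]
tcp_rot: [3.142, -0.0, -0.171]
contact_force: [1.0, -0.5, -0.8]
opening: 0.6
grasp_force: 0.0
t 1.93 pos [417.9  34.7 231.3] rpy [ 3.142 -0.    -0.171] open 0.6 F [ 1.  -0.5 -0.8] cm [ 0.54 -7.51 13.13] spin -0.0
```

```bash

python3 -m jog '[{"x":0.27,"y":-3.7,"z":1,"spin":0,"grip":0.4},{"x":0.27,"y":-3.7,"z":1.5,"spin":0,"grip":0.4},{"x":0,"y":0,"z":3,"spin":0,"grip":0.4},{"x":0,"y":0,"z":3,"spin":0,"grip":0.4},{"x":0,"y":0,"z":3,"spin":0,"grip":0.4},{"x":0,"y":0,"z":3,"spin":0,"grip":0.4},{"x":0,"y":0,"z":2,"spin":0,"grip":0.4},{"x":0,"y":0,"z":0,"spin":0,"grip":0.4}]' 40
python3 -c "
from h import *
to(436,107.8,30,-.171)
f=grab_frame('side');u,v=map(int,proj(f,(436,108,40)))
g=grab_frame('top');a,b=map(int,proj(g,(436,108,40)))
w=lambda f,u,v:cv2.resize(f['pixels'][v-35:v+35,u-35:u+35],(400,400),interpolation=2)
cv2.imwrite('pics/g1.png',np.hstack([w(f,u,v),w(g,a,b)]))"
```

```text
clock: 2.6
eef_pos: [433.0, 104.1, 62.9]
tcp_rot: [3.139, 0.006, -0.171]
contact_force: [-2.0, -0.5, 1.2]
opening: 0.601
grasp_force: 0.0
t 2.6 pos [433.  104.1  62.9] rpy [ 3.139  0.006 -0.171] open 0.601 F [-2.  -0.5  1.2] cm [ 0.25 -0.42  3.28] spin -0.0
```

View pics/g1.png

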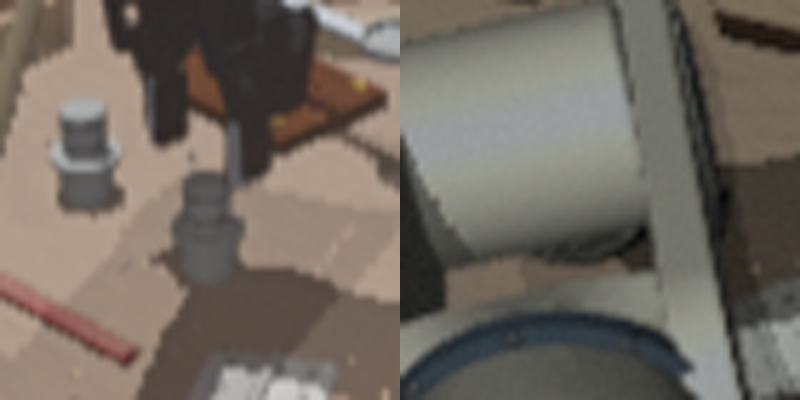

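The side crop shows the finger tips (165,140) and (250,175) straddling a point straight above the knob top (207,180), so the aim is good. I'll descend and grip.

```bash

python3 -m jog '[{"x":0.2,"y":-0.4,"z":0,"spin":0,"grip":0.4},{"x":0,"y":0,"z":1.1,"spin":0,"grip":0.4},{"x":0,"y":0,"z":1.1,"spin":0,"grip":0.4},{"x":0,"y":0,"z":1.1,"spin":0,"grip":0.4},{"x":0,"y":0,"z":0,"spin":0,"grip":0.4},{"x":0,"y":0,"z":0,"spin":0,"grip":1},{"x":0,"y":0,"z":0,"spin":0,"grip":1},{"x":0,"y":0,"z":0,"spin":0,"grip":1},{"x":0,"y":0,"z":0,"spin":0,"grip":1},{"x":0,"y":0,"z":0,"spin":0,"grip":1},{"x":0,"y":0,"z":0,"spin":0,"grip":1}]' 40
python3 -c "
from h import *
to(580.5,91.5,200,-.171)"
```

```text
clock: 3.62
eef_pos: [439.7, 108.6, 34.6]
tcp_rot: [-3.141, -0.002, -0.171]
contact_force: [-1.0, -0.6, 6.0]
opening: 0.261
grasp_force: 38.8
t 3.62 pos [439.7 108.6  34.6] rpy [-3.141e+00 -2.000e-03 -1.710e-01] open 0.261 F [-1.  -0.6  6. ] cm [ 14.2   -0.73 -16.51] spin -0.0
```

```bash

python3 -m jog '[{"x":0,"y":0,"z":0,"spin":0,"grip":0.5},{"x":0,"y":0,"z":0,"spin":0,"grip":0.5},{"x":-0.35,"y":0,"z":0.25,"spin":0,"grip":0.5},{"x":0,"y":0,"z":0.2,"spin":0,"grip":0.5},{"x":0,"y":0,"z":0,"spin":0,"grip":1},{"x":0,"y":0,"z":0,"spin":0,"grip":1},{"x":0,"y":0,"z":0,"spin":0,"grip":1},{"x":0,"y":0,"z":0,"spin":0,"grip":1},{"x":0,"y":0,"z":0,"spin":0,"grip":1}]' 40
python3 -m jog '[{"x":0,"y":0,"z":-1,"spin":0,"grip":1},{"x":0,"y":0,"z":-3,"spin":0,"grip":1},{"x":0,"y":0,"z":-4,"spin":0,"grip":1},{"x":0,"y":0,"z":-4,"spin":0,"grip":1},{"x":0,"y":0,"z":-2,"spin":0,"grip":1},{"x":0,"y":0,"z":0,"spin":0,"grip":1},{"x":0,"y":0,"z":0,"spin":0,"grip":1}]' 
python3 -c "
from h import *
to(580.5,91.5,170,-.171)"
```

```text
clock: 4.37
eef_pos: [435.1, 108.9, 28.7]
tcp_rot: [3.142, 0.0, -0.171]
contact_force: [0.2, 0.1, -1.2]
opening: 0.268
grasp_force: 39.1
clock: 4.95
eef_pos: [435.9, 109.1, 170.4]
tcp_rot: [-3.14, -0.003, -0.171]
contact_force: [-0.1, 0.7, -1.0]
opening: 0.27
grasp_force: 39.6
t 4.95 pos [435.9 109.1 170.4] rpy [-3.14e+00 -3.00e-03 -1.71e-01] open 0.27 F [-0.1  0.7 -1. ] cm [14.55 -0.73  0.08] spin -0.0
```

```bash

python3 -m jog '[{"x":2,"y":-0.1,"z":0,"spin":0,"grip":1},{"x":3.5,"y":-0.2,"z":0,"spin":0,"grip":1},{"x":3.5,"y":-0.2,"z":0,"spin":0,"grip":1},{"x":3.5,"y":-0.2,"z":0,"spin":0,"grip":1},{"x":2,"y":0,"z":2,"spin":0,"grip":1},{"x":0,"y":0,"z":2,"spin":0,"grip":1},{"x":0,"y":0,"z":0.8,"spin":0,"grip":1},{"x":0,"y":0,"z":0,"spin":0,"grip":1},{"x":0,"y":0,"z":0,"spin":0,"grip":1}]' 
python3 -c "
from h import *
to(580.5,91.5,103,-.171)
f=grab_frame('side');u,v=map(int,proj(f,(580,92,90)))
g=grab_frame('top');a,b=map(int,proj(g,(580,92,90)))
w=lambda f,u,v:cv2.resize(f['pixels'][v-35:v+35,u-35:u+35],(400,400),interpolation=2)
cv2.imwrite('pics/g2.png',np.hstack([w(f,u,v),w(g,a,b)]))"
```

```text
clock: 5.7
eef_pos: [577.6, 91.0, 119.7]
tcp_rot: [3.141, 0.003, -0.171]
contact_force: [-0.2, 0.3, -0.2]
opening: 0.266
grasp_force: 39.5
t 5.7 pos [577.6  91.  119.7] rpy [ 3.141e+00  3.000e-03 -1.710e-01] open 0.266 F [-0.2  0.3 -0.2] cm [ 0.29 -0.1   1.67] spin -0.0
```

View pics/g2.png

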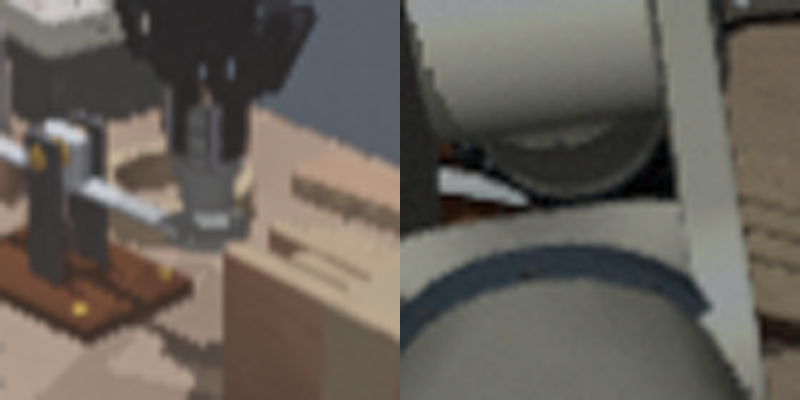

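The side crop shows the plug (centre column about 210) over the pan (ellipse centre about (208,232)), aligned within about 2 mm. I'll lower it.

```bash

python3 -m jog '[{"x":0.15,"y":-0.05,"z":0.6,"spin":0,"grip":1},{"x":0,"y":0,"z":0.6,"spin":0,"grip":1},{"x":0,"y":0,"z":0.4,"spin":0,"grip":1},{"x":0,"y":0,"z":0.3,"spin":0,"grip":1},{"x":0,"y":0,"z":0.3,"spin":0,"grip":1},{"x":0,"y":0,"z":0,"spin":0,"grip":1},{"x":0,"y":0,"z":0,"spin":0,"grip":1}]' 
python3 -c "
from h import *
to(580.5,91.5,95,-.171)"
```

```text
clock: 6.38
eef_pos: [580.7, 91.3, 98.6]
tcp_rot: [3.141, 0.0, -0.171]
contact_force: [0.6, -0.2, -0.7]
opening: 0.267
grasp_force: 39.5
t 6.38 pos [580.7  91.3  98.6] rpy [ 3.141  0.    -0.171] open 0.267 F [ 0.6 -0.2 -0.7] cm [-0.02 -0.01  0.36] spin -0.0
```

```bash

python3 -m jog '[{"x":0,"y":0,"z":0.3,"spin":0,"grip":1},{"x":0,"y":0,"z":0.2,"spin":0,"grip":1},{"x":0,"y":0,"z":0,"spin":0,"grip":1}]'
python3 -m jog '[{"x":0,"y":0,"z":0.1,"spin":0,"grip":1},{"x":0,"y":0,"z":0,"spin":0,"grip":1}]'
python3 -m jog '[{"x":0,"y":0,"z":0.1,"spin":0,"grip":1},{"x":0,"y":0,"z":0,"spin":0,"grip":1}]'
```

```text
clock: 6.63
eef_pos: [580.6, 91.3, 93.4]
tcp_rot: [3.141, 0.0, -0.171]
contact_force: [-0.0, 0.4, -0.5]
opening: 0.261
grasp_force: 39.6
clock: 6.8
eef_pos: [580.7, 91.4, 92.6]
tcp_rot: [3.142, 0.0, -0.171]
contact_force: [-0.2, 0.8, -1.7]
opening: 0.265
grasp_force: 39.6
clock: 6.97
eef_pos: [581.0, 91.4, 92.0]
tcp_rot: [-3.141, -0.0, -0.171]
contact_force: [0.0, -0.7, 1.2]
opening: 0.267
grasp_force: 40.1
```

```bash

python3 -m jog '[{"x":0,"y":0,"z":0,"spin":0,"grip":0.65},{"x":0,"y":0,"z":0,"spin":0,"grip":0.5},{"x":0,"y":0,"z":0,"spin":0,"grip":0.4},{"x":0,"y":0,"z":0,"spin":0,"grip":0.4},{"x":0,"y":0,"z":-1.5,"spin":0,"grip":0.4},{"x":0,"y":0,"z":-3,"spin":0,"grip":0.4},{"x":0,"y":0,"z":-3,"spin":0,"grip":0.4},{"x":0,"y":0,"z":-1,"spin":0,"grip":0.4}]'
python3 -c "
from h import *
to(456.5,207.5,100,-.171)"
```

```text
clock: 7.63
eef_pos: [582.8, 91.7, 180.8]
tcp_rot: [-3.14, -0.005, -0.171]
contact_force: [0.9, 1.0, 0.7]
opening: 0.598
grasp_force: 0.0
t 7.63 pos [582.8  91.7 180.8] rpy [-3.14  -0.005 -0.171] open 0.598 F [0.9 1.  0.7] cm [-14.46  -9.25   8.03] spin -0.0
```

```bash

python3 -m jog '[{"x":-2,"y":-1.3,"z":0,"spin":0,"grip":0.4},{"x":-3,"y":-2,"z":0,"spin":0,"grip":0.4},{"x":-3,"y":-2,"z":0,"spin":0,"grip":0.4},{"x":-3,"y":-2,"z":0,"spin":0,"grip":0.4},{"x":-2.2,"y":-1.5,"z":0.5,"spin":0,"grip":0.4},{"x":-1,"y":-0.6,"z":2.5,"spin":0,"grip":0.4},{"x":0,"y":0,"z":3,"spin":0,"grip":0.4},{"x":0,"y":0,"z":3,"spin":0,"grip":0.4},{"x":0,"y":0,"z":2,"spin":0,"grip":0.4},{"x":0,"y":0,"z":0,"spin":0,"grip":0.4},{"x":0,"y":0,"z":0,"spin":0,"grip":0.4}]'
python3 -c "
from h import *
to(457.2,208.2,29,-.171)
f=grab_frame('side')
cv2.imwrite('pics/g3.png',cv2.resize(f['pixels'][140:235,175:295],(800,633))[:600])"
```

```text
clock: 8.55
eef_pos: [456.1, 207.9, 66.2]
tcp_rot: [3.14, 0.002, -0.171]
contact_force: [-0.3, 0.4, -0.1]
opening: 0.601
grasp_force: 0.0
t 8.55 pos [456.1 207.9  66.2] rpy [ 3.14e+00  2.00e-03 -1.71e-01] open 0.601 F [-0.3  0.4 -0.1] cm [ 0.11 -0.05  3.72] spin -0.0
```

View pics/g3.png

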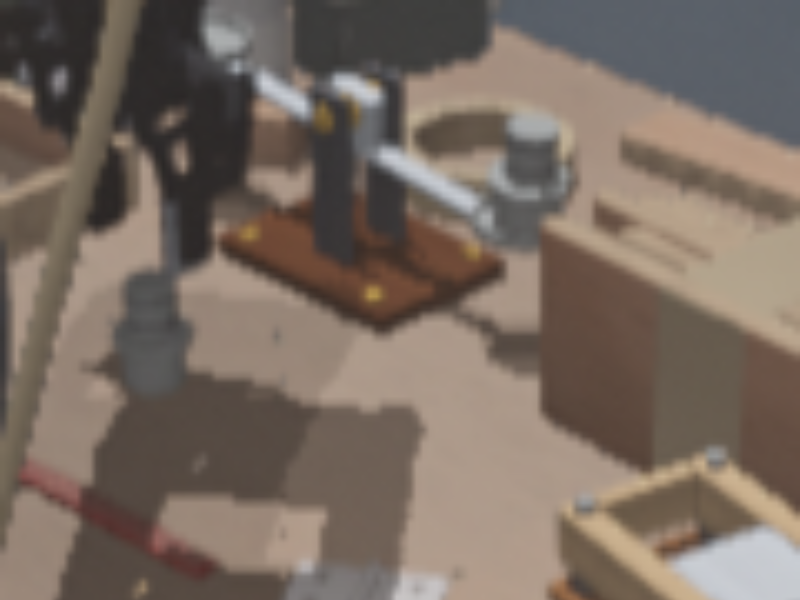

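Plug 1 stands upright on the lowered right pan (knob at (533,150)), and the left pan is up at (228,35). The gripper is straddling the second plug (knob at (150,290)). I'll grip and lift it.

```bash

python3 -m jog '[{"x":0.1,"y":-0.03,"z":1.2,"spin":0,"grip":0.4},{"x":0,"y":0,"z":1.2,"spin":0,"grip":0.4},{"x":0,"y":0,"z":1.2,"spin":0,"grip":0.5},{"x":0,"y":0,"z":0.1,"spin":0,"grip":0.5},{"x":0,"y":0,"z":0,"spin":0,"grip":1},{"x":0,"y":0,"z":0,"spin":0,"grip":1},{"x":0,"y":0,"z":0,"spin":0,"grip":1},{"x":0,"y":0,"z":0,"spin":0,"grip":1},{"x":0,"y":0,"z":0,"spin":0,"grip":1}]' 40
python3 -m jog '[{"x":0,"y":0,"z":-1,"spin":0,"grip":1},{"x":0,"y":0,"z":-3,"spin":0,"grip":1},{"x":0,"y":0,"z":-4,"spin":0,"grip":1},{"x":0,"y":0,"z":-4,"spin":0,"grip":1},{"x":0,"y":0,"z":-2,"spin":0,"grip":1},{"x":0,"y":0,"z":0,"spin":0,"grip":1},{"x":0,"y":0,"z":0,"spin":0,"grip":1}]' 
python3 -c "
from h import *
to(618,307,170,-.171)"
```

```text
clock: 9.35
eef_pos: [458.8, 208.7, 31.1]
tcp_rot: [-3.14, -0.002, -0.171]
contact_force: [0.2, 0.0, 8.2]
opening: 0.267
grasp_force: 39.6
clock: 9.93
eef_pos: [458.5, 208.6, 171.6]
tcp_rot: [-3.14, -0.003, -0.171]
contact_force: [-0.2, 0.0, -2.2]
opening: 0.261
grasp_force: 39.6
t 9.93 pos [458.5 208.6 171.6] rpy [-3.14e+00 -3.00e-03 -1.71e-01] open 0.261 F [-0.2  0.  -2.2] cm [ 14.04 -12.41   0.22] spin -0.0
```

```bash

python3 -m jog '[{"x":1.5,"y":-1.4,"z":0,"spin":0,"grip":1},{"x":2.5,"y":-2.2,"z":0,"spin":0,"grip":1},{"x":2.5,"y":-2.2,"z":0,"spin":0,"grip":1},{"x":2.5,"y":-2.2,"z":0,"spin":0,"grip":1},{"x":2.5,"y":-2.2,"z":0,"spin":0,"grip":1},{"x":1.5,"y":-1.4,"z":0.5,"spin":0,"grip":1},{"x":1,"y":-0.8,"z":1.5,"spin":0,"grip":1},{"x":0,"y":0,"z":1.5,"spin":0,"grip":1},{"x":0,"y":0,"z":0.7,"spin":0,"grip":1},{"x":0,"y":0,"z":0,"spin":0,"grip":1},{"x":0,"y":0,"z":0,"spin":0,"grip":1}]' 
python3 -c "
from h import *
to(618,307,105,-.171)
f=grab_frame('side');u,v=map(int,proj(f,(618,307,100)))
w=lambda f,u,v:cv2.resize(f['pixels'][v-35:v+35,u-35:u+35],(400,400),interpolation=2)
cv2.imwrite('pics/g4.png',w(f,u,v))"
```

```text
clock: 10.85
eef_pos: [615.9, 306.0, 126.6]
tcp_rot: [3.14, 0.002, -0.171]
contact_force: [-0.7, 0.0, -0.4]
opening: 0.258
grasp_force: 39.6
t 10.85 pos [615.9 306.  126.6] rpy [ 3.14e+00  2.00e-03 -1.71e-01] open 0.258 F [-0.7  0.  -0.4] cm [ 0.2  -0.14  2.16] spin -0.0
```

View pics/g4.png

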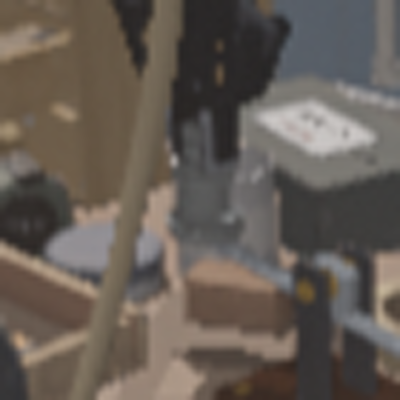

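The picture is blurry, but the plug (column about 204) sits over the left pan dish (about (207,240)). I'll lower it, pressing the pan down to level, then release.

```bash

python3 -m jog '[{"x":0.1,"y":-0.1,"z":0.4,"spin":0,"grip":1},{"x":0,"y":0,"z":0.4,"spin":0,"grip":1},{"x":0,"y":0,"z":0.4,"spin":0,"grip":1},{"x":0,"y":0,"z":0.3,"spin":0,"grip":1},{"x":0,"y":0,"z":0,"spin":0,"grip":1},{"x":0,"y":0,"z":0,"spin":0,"grip":1}]' 
python3 -m jog '[{"x":0,"y":0,"z":0.25,"spin":0,"grip":1},{"x":0,"y":0,"z":0.25,"spin":0,"grip":1},{"x":0,"y":0,"z":0.25,"spin":0,"grip":1},{"x":0,"y":0,"z":0,"spin":0,"grip":1},{"x":0,"y":0,"z":0,"spin":0,"grip":1},{"x":0,"y":0,"z":0,"spin":0,"grip":1}]' 
```

```text
clock: 11.4
eef_pos: [618.1, 307.4, 112.8]
tcp_rot: [3.141, 0.0, -0.171]
contact_force: [-0.3, -0.8, -0.0]
opening: 0.264
grasp_force: 39.8
clock: 11.9
eef_pos: [618.1, 307.4, 105.3]
tcp_rot: [3.141, 0.0, -0.171]
contact_force: [0.2, 0.3, 0.8]
opening: 0.262
grasp_force: 39.8
```

```bash

python3 -m jog '[{"x":0,"y":0,"z":0,"spin":0,"grip":0.65},{"x":0,"y":0,"z":0,"spin":0,"grip":0.5},{"x":0,"y":0,"z":0,"spin":0,"grip":0.4},{"x":0,"y":0,"z":0,"spin":0,"grip":0.4},{"x":0,"y":0,"z":-1.5,"spin":0,"grip":0.4},{"x":0,"y":0,"z":-3,"spin":0,"grip":0.4},{"x":0,"y":0,"z":-3,"spin":0,"grip":0.4},{"x":0,"y":0,"z":0,"spin":0,"grip":0.4},{"x":-1.5,"y":1.5,"z":0,"spin":0,"grip":0.4},{"x":-2,"y":2.5,"z":0,"spin":0,"grip":0.4},{"x":-2,"y":2.5,"z":0,"spin":0,"grip":0.4},{"x":-2,"y":2.5,"z":0,"spin":0,"grip":0.4},{"x":-1,"y":1,"z":0,"spin":0,"grip":0.4},{"x":0,"y":0,"z":0,"spin":0,"grip":0.4},{"x":0,"y":0,"z":0,"spin":0,"grip":0.4}]'
python3 -c "
from h import *
to(618,307,105,-.171)
f=grab_frame('side')
cv2.imwrite('pics/g5.png',cv2.resize(f['pixels'][130:235,185:305],(686,600)))"
```

```text
clock: 13.15
eef_pos: [517.6, 223.4, 180.8]
tcp_rot: [-3.141, -0.001, -0.172]
contact_force: [0.5, 0.1, -0.2]
opening: 0.6
grasp_force: 0.0
t 13.15 pos [517.6 223.4 180.8] rpy [-3.141e+00 -1.000e-03 -1.720e-01] open 0.6 F [ 0.5  0.1 -0.2] cm [ 8.46 -9.94  7.6 ] spin -0.001
```

View pics/g5.png

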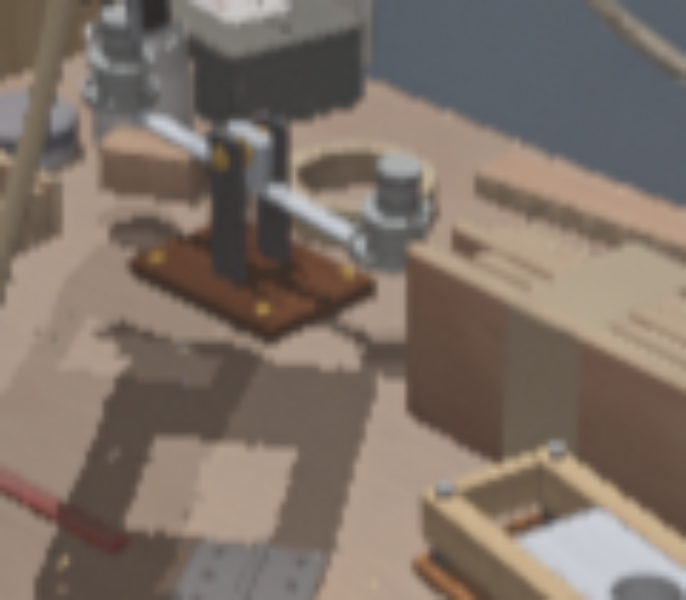

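The right pan is down: its knob top at g5 (400,163) maps to the same raw pixel as in g3 when it sat alone on the stop, and the left plug is on the raised pan at (120,60). I'll locate the right knob numerically before grasping.

```bash
python3 - <<'E'
from h import *
f=grab_frame("side")
for z in(112,116,120,127): print(z,onz(f,185+400/5.717-.4,130+163/5.717-.4,z).round(1))
im=cv2.imread("pics/g5.png")
print([tuple(int(round(v)) for v in proj(f,p)) for p in((580.5,91,116),(580.5,91,127),(617,307,138),(617,307,116))])
import cv2
print("still:",np.abs(cv2.resize(f["pixels"][130:235,185:305],(686,600)).astype(int)-im).mean())
to(580.3,88,160,-.171)
E
```

```text
112 [589.3  89.9 112. ]
116 [582.3  85.1 116. ]
120 [575.2  80.2 120. ]
127 [562.9  71.8 127. ]
[(253, 158), (253, 154), (205, 131), (205, 138)]
still: 0.405180596047943
t 13.25 pos [518.5 224.1 180.7] rpy [-3.141e+00 -1.000e-03 -1.710e-01] open 0.602 F [1.  0.4 0.2] cm [ 8.4  12.37  2.06] spin -0.0
```

```bash

python3 -m jog '[{"x":1.2,"y":1.8,"z":0,"spin":0,"grip":0.58},{"x":2,"y":3,"z":0,"spin":0,"grip":0.58},{"x":2,"y":3,"z":0,"spin":0,"grip":0.58},{"x":2,"y":3,"z":0,"spin":0,"grip":0.58},{"x":1.2,"y":1.57,"z":0.6,"spin":0,"grip":0.58},{"x":0,"y":0,"z":2,"spin":0,"grip":0.58},{"x":0,"y":0,"z":2,"spin":0,"grip":0.58},{"x":0,"y":0,"z":0,"spin":0,"grip":0.58},{"x":0,"y":0,"z":0,"spin":0,"grip":0.58},{"x":0,"y":0,"z":0,"spin":0,"grip":0.58}]' 40
python3 -c "
from h import *
to(580.3,87.7,95,-.171)
f=grab_frame('side');u,v=map(int,proj(f,(580,88,120)))
w=lambda f,u,v:cv2.resize(f['pixels'][v-30:v+30,u-30:u+30],(500,500),interpolation=2)
cv2.imwrite('pics/g6.png',w(f,u,v))"
```

```text
clock: 14.08
eef_pos: [580.0, 87.8, 134.9]
tcp_rot: [-3.141, -0.001, -0.171]
contact_force: [-0.0, -0.4, 0.2]
opening: 0.421
grasp_force: 0.0
t 14.08 pos [580.   87.8 134.9] rpy [-3.141e+00 -1.000e-03 -1.710e-01] open 0.421 F [-0.  -0.4  0.2] cm [0.03 0.   3.99] spin 0.0
```

View pics/g6.png

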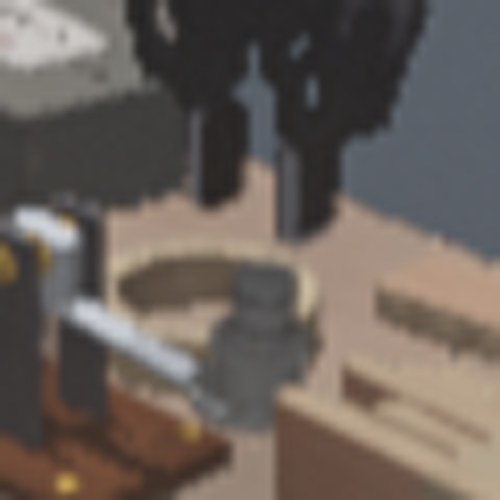

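The side crop shows the finger tips (220,205) and (305,235) straddling the line above the knob top (266,272), clear of the stack at (285,390). I'll descend, grip and lift slowly.

```bash

python3 -m jog '[{"x":0,"y":0,"z":1,"spin":0,"grip":0.58},{"x":0,"y":0,"z":1,"spin":0,"grip":0.58},{"x":0,"y":0,"z":1,"spin":0,"grip":0.58},{"x":0,"y":0,"z":0.9,"spin":0,"grip":0.58},{"x":0,"y":0,"z":0,"spin":0,"grip":0.58},{"x":0,"y":0,"z":0,"spin":0,"grip":0.65},{"x":0,"y":0,"z":0,"spin":0,"grip":0.7},{"x":0,"y":0,"z":0,"spin":0,"grip":1},{"x":0,"y":0,"z":0,"spin":0,"grip":1},{"x":0,"y":0,"z":0,"spin":0,"grip":1},{"x":0,"y":0,"z":0,"spin":0,"grip":1},{"x":0,"y":0,"z":0,"spin":0,"grip":1}]' 40
```

```text
clock: 15.13
eef_pos: [579.3, 87.3, 95.5]
tcp_rot: [-3.141, -0.001, -0.171]
contact_force: [-0.4, 0.6, -0.9]
opening: 0.268
grasp_force: 38.4
```

```bash

python3 -m jog '[{"x":0,"y":0,"z":-0.15,"spin":0,"grip":1},{"x":0,"y":0,"z":-0.15,"spin":0,"grip":1},{"x":0,"y":0,"z":-0.15,"spin":0,"grip":1},{"x":0,"y":0,"z":-0.15,"spin":0,"grip":1},{"x":0,"y":0,"z":-0.15,"spin":0,"grip":1},{"x":0,"y":0,"z":-0.15,"spin":0,"grip":1},{"x":0,"y":0,"z":-0.15,"spin":0,"grip":1},{"x":0,"y":0,"z":-0.15,"spin":0,"grip":1},{"x":0,"y":0,"z":-0.15,"spin":0,"grip":1},{"x":0,"y":0,"z":-0.15,"spin":0,"grip":1},{"x":0,"y":0,"z":-0.15,"spin":0,"grip":1},{"x":0,"y":0,"z":-0.15,"spin":0,"grip":1},{"x":0,"y":0,"z":-0.2,"spin":0,"grip":1},{"x":0,"y":0,"z":-0.3,"spin":0,"grip":1},{"x":0,"y":0,"z":-1,"spin":0,"grip":1},{"x":0,"y":0,"z":-2,"spin":0,"grip":1},{"x":0,"y":0,"z":-3,"spin":0,"grip":1},{"x":0,"y":0,"z":-2,"spin":0,"grip":1},{"x":0,"y":0,"z":0,"spin":0,"grip":1},{"x":0,"y":0,"z":0,"spin":0,"grip":1}]'
python3 - <<'E'
from h import *
f=grab_frame("side"); cv2.imwrite("pics/h1.png",f["pixels"])
import pickle;pickle.dump(f,open("f1.pkl","wb"))
to(408,-166,170,-.371)
# left plug check: low-saturation bright pixels near expected position of down-state left plug
for n,p in (("down",(617,311,116)),("up",(617,303,138))): print(n,[round(v,1) for v in proj(f,p)])
u,v=205,140
hsv=cv2.cvtColor(f["pixels"][v-20:v+25,u-18:u+18],cv2.COLOR_BGR2HSV)
for r in hsv[:,:,2]: print("".join(" .:-=+*#%@"[min(9,int(x)//20)] for x in r))
E
```

```text
clock: 16.8
eef_pos: [579.8, 87.4, 200.0]
tcp_rot: [-3.141, -0.003, -0.171]
contact_force: [-0.1, 0.3, -2.0]
opening: 0.27
grasp_force: 38.4
t 16.85 pos [578.9  87.2 198.5] rpy [-3.141 -0.    -0.171] open 0.268 F [ 0.   0.1 -1.6] cm [-12.53  27.87   2.84] spin 0.2
down [np.float64(204.0), np.float64(137.4)]
up [np.float64(205.5), np.float64(131.6)]
+++++++++++++++++++++++++++++++=++++
++++++++*+++++++++++++++++++++++++**
++++++++*++++++++++++++++++++*******
++++++++*+++++++++++++++++**********
++++++++*+++++++++++++*************#
++++++++*++++++++**************##%%%
+++++++*++++++==+***********#%%@@@@@
+++++++*++++++=--=+********#%@@@@@@@
+++++++*++++++=----++*******#@@@@@@@
+++++++*+++++++=----=+*******#%@@@@@
+++++++*+++++++=-----=++*******#@@@@
++++++**+++++++=----+++**#******#%@@
++++++**++++++++++==**####*********%
++++++**++++++++**+++++++++++*******
++++++**+++++#+=++++++++++++++******
++++++**++=+*@+=++++++++++++++*+****
+++++**++++++%++******++++++*++=++**
+++++**++++++***#%%%%*++**+**+=--=++
+++++**++=+++*+#%%%##+++**+*+==---==
+++++**++++##*=+***+==+++++++==-----
++++***++
[... 215 characters left out ...]
#**+++%%%%%###****++#*+**+++++----
###**+++#%%%%#+**#***==+***+++++----
###**++*###%%%+==+++====***+++++----
##***++#####%%*=========***+++++=---
##***++###**%%*=========+*++++++*=--
##**+++###++%#==========++=+++=+##*=
##**++=**+=+%*++==========++++=+#%#=
#***++=+=--+%*+=======+==+##***+##+=
+**++=-----+%#+====++==+%%@@%%%###=-
=**++=----==*%#++**#*++*@@@@@@@@%#==
=**++=======+%%***##*+++#@@@@@@@@#++
***++==++===*%%*++++++++++*#@@@@@@*+
#*+++++++++##%%#+++++++++++++*#@@@#+
**+++*+++##%%%%#++++++++++++++++*#+=
**++*%#*#%%%%%%#+++++++++++++++===--
*+++*%%##%%%%%%*+++++++++++++++===--
*+++#**+*%%%%%%*+++++++++++++++===--
*++*#*++*%%%%%%##*+++++++++++++====-
*+++++++*%%%%%%%%%######*++++++==++-
```

The left plug is still standing, its knob top now at raw pixel (205,137) as the lowered left pan predicts. I'll move to the shoe and refine the bore position from the side view.

```bash

python3 -m jog '[{"x":0,"y":0,"z":0,"spin":0.1,"grip":1},{"x":0,"y":0,"z":0,"spin":0.1,"grip":1},{"x":-0.4,"y":1.6,"z":0.1,"spin":0,"grip":1},{"x":-0.75,"y":3.3,"z":0,"spin":0,"grip":1},{"x":-0.75,"y":3.3,"z":0,"spin":0,"grip":1},{"x":-0.75,"y":3.3,"z":0,"spin":0,"grip":1},{"x":-0.75,"y":3.3,"z":0,"spin":0,"grip":1},{"x":-0.75,"y":3.3,"z":0,"spin":0,"grip":1},{"x":-0.75,"y":3.3,"z":0,"spin":0,"grip":1},{"x":-0.75,"y":3.3,"z":1,"spin":0,"grip":1},{"x":-0.75,"y":3.3,"z":2,"spin":0,"grip":1},{"x":-0.35,"y":1.8,"z":3,"spin":0,"grip":1},{"x":0,"y":0,"z":3,"spin":0,"grip":1},{"x":0,"y":0,"z":0,"spin":0,"grip":1},{"x":0,"y":0,"z":0,"spin":0,"grip":1}]'
python3 - <<'E'
from m import *
f=pickle.load(open("f1.pkl","rb"))
u,v=c2(586,413);u,v=int(u),int(v); print(u,v,cv2.cvtColor(f["pixels"],cv2.COLOR_BGR2HSV)[v-8:v+9:2,u-12:u+13:3,2])
for th in(120,140,155):
    try:
        r=blob(f,(u-10,v-7,u+12,v+9),lambda h:h[...,2]<th); print(th,r,onz(f,r[0],r[1],44).round(1))
    except Exception as e: print(th,"fail")
to(406.9,-166,85,-.374)
E
```

```text
clock: 18.1
eef_pos: [406.2, -165.3, 105.9]
tcp_rot: [-3.141, 0.005, -0.372]
contact_force: [0.6, 0.9, -0.9]
opening: 0.266
grasp_force: 38.7
297 233 [[208 209 209 211 210 191 204 149  93]
 [209 208 208 209 212 209 194 196 107]
 [211 208 208 209 202 210 197 195 194]
 [209 211 207 131 121 126 196 185 194]
 [198 208 182 111 120 114 113 214 178]
 [193 188 207 117 118 114 117 211 214]
 [185 193 201 198 163 171 208 208 210]
 [114 196 195 198 210 210 209 209 208]
 [111 124 196 196 201 210 208 209 209]]
120 (297.7704906463623, 233.50873613357544, array([ 5.22203255, 11.71761608])) [ 408.  -167.4   44. ]
140 (297.79997730255127, 233.51793766021729, array([ 6.09492636, 12.37629223])) [ 408.  -167.5   44. ]
155 (297.791690826416, 233.53095054626465, array([ 6.68998909, 12.76977921])) [ 408.  -167.5   44. ]
t 18.1 pos [ 406.2 -165.3  105.9] rpy [-3.141  0.005 -0.372] open 0.266 F [ 0.6  0.9 -0.9] cm [0.1  0.04 2.09] spin 0.002
```

```bash

python3 -m jog '[{"x":0,"y":0.06,"z":0.8,"spin":0,"grip":1},{"x":0,"y":0,"z":0.8,"spin":0,"grip":1},{"x":0,"y":0,"z":0.5,"spin":0,"grip":1},{"x":0,"y":0,"z":0.2,"spin":0,"grip":1},{"x":0,"y":0,"z":0,"spin":0,"grip":1},{"x":0,"y":0,"z":0,"spin":0,"grip":1},{"x":0,"y":0,"z":0,"spin":0,"grip":1}]'
python3 -c "
from h import *
to(406.4,-166.1,75)"
python3 -m jog '[{"x":0,"y":0,"z":0.2,"spin":0,"grip":1},{"x":0,"y":0,"z":0.15,"spin":0,"grip":1},{"x":0,"y":0,"z":0.15,"spin":0,"grip":1},{"x":0,"y":0,"z":0,"spin":0,"grip":1},{"x":0,"y":0,"z":0,"spin":0,"grip":1},{"x":0,"y":0,"z":0,"spin":0,"grip":1}]'
```

```text
clock: 18.68
eef_pos: [408.1, -166.6, 84.6]
tcp_rot: [3.142, -0.001, -0.371]
contact_force: [0.3, 0.5, -1.3]
opening: 0.266
grasp_force: 38.7
t 18.68 pos [ 408.1 -166.6   84.6] rpy [ 3.142e+00 -1.000e-03 -3.710e-01] open 0.266 F [ 0.3  0.5 -1.3] cm [-0.18  0.02  0.96] spin None
clock: 19.18
eef_pos: [407.8, -166.6, 79.3]
tcp_rot: [-3.142, 0.0, -0.371]
contact_force: [1.0, -0.0, -1.1]
opening: 0.265
grasp_force: 38.7
```

Correct x by −1.5 mm and lower gently.

```bash

python3 -m jog '[{"x":-0.15,"y":0,"z":0.2,"spin":0,"grip":1},{"x":0,"y":0,"z":0.2,"spin":0,"grip":1},{"x":0,"y":0,"z":0,"spin":0,"grip":1},{"x":0,"y":0,"z":0,"spin":0,"grip":1}]'
python3 -m jog '[{"x":0,"y":0,"z":0.1,"spin":0,"grip":1},{"x":0,"y":0,"z":0.1,"spin":0,"grip":1},{"x":0,"y":0,"z":0,"spin":0,"grip":1},{"x":0,"y":0,"z":0,"spin":0,"grip":1}]'
python3 -m jog '[{"x":0,"y":0,"z":0.1,"spin":0,"grip":1},{"x":0,"y":0,"z":0.1,"spin":0,"grip":1},{"x":0,"y":0,"z":0,"spin":0,"grip":1},{"x":0,"y":0,"z":0,"spin":0,"grip":1}]'
```

```text
clock: 19.52
eef_pos: [406.3, -166.0, 75.1]
tcp_rot: [-3.142, 0.0, -0.371]
contact_force: [0.2, 0.4, -0.2]
opening: 0.267
grasp_force: 38.7
clock: 19.85
eef_pos: [406.3, -166.1, 73.2]
tcp_rot: [3.141, 0.0, -0.371]
contact_force: [-0.2, 0.1, -1.2]
opening: 0.267
grasp_force: 38.8
clock: 20.18
eef_pos: [406.4, -166.1, 71.3]
tcp_rot: [3.141, 0.0, -0.371]
contact_force: [-2.2, -1.7, 1.0]
opening: 0.27
grasp_force: 38.8
```

```bash

python3 -m jog '[{"x":-0.05,"y":0.08,"z":0,"spin":0,"grip":1},{"x":0,"y":0,"z":0,"spin":0,"grip":1},{"x":0,"y":0,"z":0,"spin":0,"grip":1}]'
python3 -m jog '[{"x":0,"y":0,"z":0.1,"spin":0,"grip":1},{"x":0,"y":0,"z":0,"spin":0,"grip":1},{"x":0,"y":0,"z":0,"spin":0,"grip":1}]'
```

```text
clock: 20.43
eef_pos: [405.7, -166.6, 71.3]
tcp_rot: [-3.141, -0.0, -0.371]
contact_force: [-0.5, -0.7, -2.0]
opening: 0.269
grasp_force: 38.6
clock: 20.68
eef_pos: [405.6, -166.6, 70.2]
tcp_rot: [3.142, 0.0, -0.371]
contact_force: [-1.4, -0.5, -0.3]
opening: 0.271
grasp_force: 38.6
```

```bash

python3 -m jog '[{"x":-0.06,"y":0.05,"z":0.05,"spin":0,"grip":1},{"x":0,"y":0,"z":0.05,"spin":0,"grip":1},{"x":0,"y":0,"z":0,"spin":0,"grip":1},{"x":0,"y":0,"z":0,"spin":0,"grip":1}]'
python3 -m jog '[{"x":0,"y":0,"z":0.1,"spin":0,"grip":1},{"x":0,"y":0,"z":0,"spin":0,"grip":1},{"x":0,"y":0,"z":0,"spin":0,"grip":1}]'
```

```text
clock: 21.02
eef_pos: [405.0, -166.8, 69.2]
tcp_rot: [-3.141, 0.0, -0.371]
contact_force: [0.3, -0.1, -0.9]
opening: 0.266
grasp_force: 38.6
clock: 21.27
eef_pos: [404.9, -166.8, 68.2]
tcp_rot: [-3.142, 0.0, -0.371]
contact_force: [-0.1, -0.1, -1.7]
opening: 0.274
grasp_force: 38.6
```

Free now; continue down in small steps.

```bash

python3 -m jog '[{"x":0,"y":0,"z":0.1,"spin":0,"grip":1},{"x":0,"y":0,"z":0.1,"spin":0,"grip":1},{"x":0,"y":0,"z":0,"spin":0,"grip":1},{"x":0,"y":0,"z":0,"spin":0,"grip":1}]'
python3 -m jog '[{"x":0,"y":0,"z":0.1,"spin":0,"grip":1},{"x":0,"y":0,"z":0.1,"spin":0,"grip":1},{"x":0,"y":0,"z":0,"spin":0,"grip":1},{"x":0,"y":0,"z":0,"spin":0,"grip":1}]'
```

```text
clock: 21.6
eef_pos: [404.9, -166.8, 66.2]
tcp_rot: [-3.142, 0.0, -0.371]
contact_force: [-0.9, -0.3, -2.1]
opening: 0.271
grasp_force: 38.6
clock: 21.93
eef_pos: [404.9, -166.8, 64.2]
tcp_rot: [-3.142, 0.0, -0.371]
contact_force: [-0.3, 0.2, -0.7]
opening: 0.265
grasp_force: 38.6
```

```bash

python3 -m jog '[{"x":0,"y":0,"z":0.1,"spin":0,"grip":1},{"x":0,"y":0,"z":0.1,"spin":0,"grip":1},{"x":0,"y":0,"z":0,"spin":0,"grip":1},{"x":0,"y":0,"z":0,"spin":0,"grip":1}]'
python3 -m jog '[{"x":0,"y":0,"z":0.1,"spin":0,"grip":1},{"x":0,"y":0,"z":0.1,"spin":0,"grip":1},{"x":0,"y":0,"z":0,"spin":0,"grip":1},{"x":0,"y":0,"z":0,"spin":0,"grip":1}]'
python3 -m jog '[{"x":0,"y":0,"z":0.1,"spin":0,"grip":1},{"x":0,"y":0,"z":0.1,"spin":0,"grip":1},{"x":0,"y":0,"z":0,"spin":0,"grip":1},{"x":0,"y":0,"z":0,"spin":0,"grip":1}]'
```

```text
clock: 22.27
eef_pos: [404.9, -166.8, 62.2]
tcp_rot: [-3.142, 0.0, -0.371]
contact_force: [0.2, 0.0, -1.0]
opening: 0.275
grasp_force: 38.6
clock: 22.6
eef_pos: [404.9, -166.8, 60.2]
tcp_rot: [-3.142, 0.0, -0.371]
contact_force: [-0.3, -0.1, -1.1]
opening: 0.267
grasp_force: 38.6
clock: 22.93
eef_pos: [404.9, -166.8, 58.2]
tcp_rot: [-3.142, 0.0, -0.371]
contact_force: [-0.8, -0.1, -1.8]
opening: 0.268
grasp_force: 38.6
```

```bash

python3 -m jog '[{"x":0,"y":0,"z":0.1,"spin":0,"grip":1},{"x":0,"y":0,"z":0.1,"spin":0,"grip":1},{"x":0,"y":0,"z":0,"spin":0,"grip":1},{"x":0,"y":0,"z":0,"spin":0,"grip":1}]'
python3 -m jog '[{"x":0,"y":0,"z":0.1,"spin":0,"grip":1},{"x":0,"y":0,"z":0,"spin":0,"grip":1},{"x":0,"y":0,"z":0,"spin":0,"grip":1}]'
python3 -m jog '[{"x":0,"y":0,"z":0.1,"spin":0,"grip":1},{"x":0,"y":0,"z":0,"spin":0,"grip":1},{"x":0,"y":0,"z":0,"spin":0,"grip":1}]'
python3 -m jog '[{"x":0,"y":0,"z":0.1,"spin":0,"grip":1},{"x":0,"y":0,"z":0,"spin":0,"grip":1},{"x":0,"y":0,"z":0,"spin":0,"grip":1}]'
```

```text
clock: 23.27
eef_pos: [404.9, -166.8, 56.2]
tcp_rot: [-3.142, 0.0, -0.371]
contact_force: [-0.3, -0.6, -1.8]
opening: 0.27
grasp_force: 38.6
clock: 23.52
eef_pos: [404.9, -166.8, 55.3]
tcp_rot: [3.142, -0.0, -0.371]
contact_force: [-0.4, -0.1, 0.4]
opening: 0.272
grasp_force: 38.6
clock: 23.77
eef_pos: [404.9, -166.8, 54.3]
tcp_rot: [-3.142, -0.0, -0.371]
contact_force: [0.9, 0.7, 1.7]
opening: 0.269
grasp_force: 38.7
clock: 24.02
eef_pos: [405.0, -166.9, 53.3]
tcp_rot: [-3.142, -0.0, -0.371]
contact_force: [-0.4, 0.3, 2.4]
opening: 0.267
grasp_force: 38.8
```

Force is rising at about 1 N/mm, so the flange is on the plate. Release and retreat.

```bash

python3 -m jog '[{"x":0,"y":0,"z":-0.1,"spin":0,"grip":1},{"x":0,"y":0,"z":0,"spin":0,"grip":0.7},{"x":0,"y":0,"z":0,"spin":0,"grip":0.6},{"x":0,"y":0,"z":0,"spin":0,"grip":0.5},{"x":0,"y":0,"z":0,"spin":0,"grip":0.5},{"x":0,"y":0,"z":0,"spin":0,"grip":0.5},{"x":0,"y":0,"z":-0.8,"spin":0,"grip":0.5},{"x":0,"y":0,"z":-2,"spin":0,"grip":0.5},{"x":0,"y":0,"z":-3,"spin":0,"grip":0.5},{"x":0,"y":0,"z":-4,"spin":0,"grip":0.5},{"x":0,"y":0,"z":-4,"spin":0,"grip":0.5},{"x":0,"y":2,"z":0,"spin":0,"grip":0.5},{"x":0,"y":4,"z":0,"spin":0,"grip":0.5},{"x":0,"y":4,"z":0,"spin":0,"grip":0.5},{"x":0,"y":4,"z":0,"spin":0,"grip":0.5},{"x":0,"y":4,"z":0,"spin":0,"grip":0.5},{"x":0,"y":2,"z":0,"spin":0,"grip":0.5},{"x":0,"y":0,"z":0,"spin":0,"grip":0.5},{"x":0,"y":0,"z":0,"spin":0,"grip":0.5}]'
python3 - <<'E'
from h import *
f=grab_frame("side"); 
# expected seated: flange top z~48.., knob top z~74 (22+53=75 less ~1.5 weight sag)
for n,p in(("knobtop",(406,-166,73.5)),("flangetop",(406,-166,47)),("plate",(406,-166,43)),("L knob",(617,311,116))): print(n,np.round(proj(f,p),1))
u,v=map(int,proj(f,(406,-166,60)))
for r in cv2.cvtColor(f["pixels"],cv2.COLOR_BGR2GRAY)[v-14:v+16,u-20:u+20]: print("".join(" .:-=+*#%@"[min(9,int(x)//22)] for x in r))
print("window origin",u-20,v-14)
a=cv2.imread("pics/h1.png")[115:165,185:225].astype(int); print("left plug diff",np.abs(a-f["pixels"][115:165,185:225]).mean())
to(0,0,0)
E
```

```text
clock: 25.6
eef_pos: [331.7, -353.8, 192.6]
tcp_rot: [-3.141, 0.0, -0.374]
contact_force: [0.5, 0.4, 0.4]
opening: 0.499
grasp_force: 0.0
knobtop [297.5 223.8]
flangetop [296.9 232.7]
plate [296.9 234. ]
L knob [204.  137.4]
======+*#%%%%*=---------------==========
========*#%%%%**=-------------=-========
=========+#%%%%%*=-------------=--======
==========+*#%%%%*+=--------------=--===
+*+========+*#%%%%#*=-------------===--=
**+--====+*#%%#%%%%%*=------------====--
+=---==*##%@@@%%#%%%%*+=----------------
---=++#%%@@@@@@%%#%%%%#**=--------------
=+*#%%@@@@@@@@@@@%#%%%%%#*+-------------
#%%@@@@@@@@@@@@@@%#####%%##=------------
@@@@@@@@@@@@@@@@@%##%%%%%%#+=-----------
@@@@@@@@@@@@@@@@@#*####%%#*#*=----------
@@@@@@@@@@@@@@@@@*=+**###++#%**=--------
%%@@@@@@@@@@@@@@@*-========#%%#*=-------
%%%@@@@@@@@@@@@@@+--==----=#%%%#*=------
%%%%@@@@@@@@@@@@%+=========###%%%**=----
%%%%%@@@@@@@@@@%%+-========%###%%%#*=---
#%%%%%%@@@@@@@%%%+--=====-=%%###%#%%*+=-
+#%%%%%%@@@@@@%%%+--===---=#%%#%###%%#*=
=+*#%%%%%@@@@@##%*+====--==*%%@%%##%%%#*
==+*#%%%%%@%@@**#%#*======+*#%@@@###%%%%
====+#%%#%%%@@#+*###*******#*%@@@@%%##%%
=====+#%%#%%%@@#*+*######***#@@@@@@%%##%
======+##%##%%@@%#*+++**++##@@@@@@@@@###
=======+*#%%#%%@@@%#######@@@@@@@@@@@@%%
=========*#%%#%%%@@@@@@@@@@@@@@@@@@@@@@%
-=========+#%%#%%%@@@@@@@@@@@@@@@@@@@@@@
---========+##%#%%%@@@@@@@@@@@@@@@@@@@@@
=---========+*#%%#%%%@@@@@@@@@@@@@@@@@@@
+=---=========*#%%#%#%%@@@@@@@@@@@@@@@@@
window origin 277 214
left plug diff 1.7368333333333332
t 25.65 pos [ 332.1 -352.9  192.5] rpy [-3.141  0.    -0.373] open 0.5 F [-0.1  0.4  0.5] cm [-43.77 -20.78  19.27] spin None
```

The plug is seated: its knob top appears at raw pixel (299,224) against (297.5,224) predicted, with the flange right on the plate and no shank showing. The other plug is unchanged on its pan.

```bash
python3 -c "
from rig import *
print(sign_off())"
```

```text
the job is handed in; nothing more can be done
None
```

The right pan dropped, and the plug from it is seated in the shoe's bore with its flange on the plate. The other plug is still standing on the left pan, and the job was handed in at about 26 s.

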